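Peel the top tray off a clinging stack

ROBOT

A 6-joint arm with a two-finger parallel gripper is mounted at the origin on a cart in front of the work surface, level with it; the furniture and walls round the work are solid. World frame = base frame: x ahead of the robot, y to its left, z up, the work surface at z = 0. Lengths are in m, angles in rad, forces in N, time in s.
With the tool pointing down it reaches from about 0.3 to 0.875 m from the base axis. Payload 6.4 kg.
Tool frame: the origin (TCP) lies on the mounting face of the last link; the fingertips stand 173 mm ahead of it and the grasp point (between the pads) lies 155 mm ahead of it (ctrl.grip_point_offset is the distance from the TCP to the grasp point, in m); z points along the fingers, y is the line along which they close (so a half turn about z gives the same grasp; the last joint's range is limited). The gripper opens to 85 mm and grips with 20 to 120 N. Pads are 22 mm wide; open, the fingers measure 114 mm over their backs; the gripper's body (76 mm by 85 mm) begins 54 mm behind the grasp point. The pads swing forward as they close: fully open they stand 13 mm farther back than shut.
Start: joints at [1.126, 0.181, 1.607, -0, 1.354, -0.206], TCP at [0.136, 0.559, 0.405] pointing down, gripper open.
Joint ranges: [-2.99, 2.99], [-0.89, 2.07], [0.3, 2.58], [-1.14, 4.28], [0, 2.63], [-3.12, 3.12]. Speed limits (rad/s): [2.57, 2.57, 3.01, 3.14, 3.14, 3.14].

INTERFACE

Orientations are given as a unit quaternion [w, x, y, z].
In Python, from bench import status, imaging, ctrl, models gives the robot as it stands.
- The arm moves only by the tool send_rows, never from a script. Its argument "commands" is a list that holds one entry, the list of rows, each a list of 6 numbers: the shift along the tool's x, y, z normalised to -1 to 1, where 1 is 3 cm, then the turn, a rotation vector about the tool's x, y, z normalised to -1 to 1, where 1 is 0.1 rad. A call has 1 to 8 rows; each row shifts and turns the commanded pose from where the row before left it, along the tool's axes as they then stand; what a row does not reach is not made up. A row lasts 1/12 s, in which the tool goes at most 41.7 mm and 7.16 degrees, less where a joint would pass 70% of its speed; a pose out of reach is approached as far as the arm can. A call with a number of a shift or a turn outside -1 to 1 is refused whole. A call with a gripper value outside its range is refused whole. "jaw" is the opening, from 0 (shut) to 1 (fully open), set as the call begins (left out, the last holds). The fingers move at their own pace and stop on an object; the grip force is fixed at half the most. Time passes only in rows, so rows that do not move let the fingers close. It gives the time, the measured TCP pose, the force, the opening and the grip force at its end, in the units of the state.
- status.get_obs(): the state, without advancing time (a new reading comes with each control period).
- imaging.camera(name): name is "scene" or "top" or "wrist"; returns a dict with "image" (384x512x3 uint8, blue, green, red), "depth" (384x512 float32, m along the optical axis (not along the pixel's ray), 0 where there is no reading), "mtx" (3x3 intrinsics, pixels), "pose" (4x4, takes a point from camera to world coordinates). Camera axes: x right, y down, z forward; pixel columns grow to the right and rows downward; lengths in m; the calibration is good to about 2 mm. A picture is of the moment at which its call begins.
- ctrl.hand_in(): hands the job in; it is judged then, once.
Trained networks look in a picture, given as the dict that the camera call returned (one of the last four; its "shot" number tells which), for a name from the list of things; names that differ only in an ending like _2 or _b are one class to them, and where a whole thing is asked for, a point or a joint stands for the part that bears it (a point fixed in the world has none). Each returns a list of dicts, best first, with "confidence" (0 to 1); they miss things now and then, are a little off and sometimes report something else, mostly with a low value. They report only what shows in the picture. A call takes as long as a camera call.
- models.recognise(picture, name): "centre" ([column, row] in pixels, amid what is visible of it).
- models.regions_of(picture, name): "region" (384x512 bool, what is visible of it) and "centre" ([column, row] in pixels, amid what is visible of it).
The state is a dict: "time_s": time; "q": joint angles; "dq": joint speeds; "joint_efforts": joint torques, N m; "eef_pos": TCP position; "eef_rot": TCP orientation; "wrist_force": force on the tool from outside, world axes, zero at the start; "torque": the same for the moment, N m; "opening": opening from 0.0 (shut) to 1.0 (fully open); "grasp_force": force on a finger pad.
Only numpy, scipy, OpenCV 4.12 (cv2) and the standard library are available. Lean on these libraries where they do the work, as an engineer would, in place of code of your own. Each camera call takes 0.05 s, during which the arm holds its last target. There are 200 camera calls.

TASK

The top tray of the nested stack is wanted for inking: turn the steel keeper until its nose points along the black mark line on its block, clear of the tray's rim. Then peel the tray off the clinging stack by its upright thumb tab, raising that corner by about 4 cm while the opposite corner still rests in the stack, before lifting it out, so that the lower trays and their board stay standing on the table. Finish still holding the tray up by its tab for the printer to take, level and open side up, with its rim about 20 cm above the table top, and leave the jar, the ink tin and the ink tube near it alone.

Things in the scene. Friction and masses are not known exactly. Their poses are not given: they have to be found in the camera images.
- carrier: loose plywood board, 185 (x) x 220 (y) x 12 mm, with the two lower trays of a nested stack of three grey plastic trays fixed on it, 1.2 kg in all, and along its -y side the wooden keeper block, 77 mm high; origin on its underside below the middle of the trays, x along the trays' short side, y along their long side away from the keeper, z up
- keeper (a joint): angle of the steel turn-button on the block; 0: nose (16 wide, 34 mm from axis to tip) on the black mark line, along the carrier's -x, clear of the tray; grows clockwise from above, at 1.57 the nose points to the carrier's +y; above 0.3 it lies 2 mm over the top tray's rim. Range -0.6 to 1.7, starts at 0.8 to 1.4; friction 0.04 N m, stays where left
- keeper_knob (a point): centre of the keeper's black bar knob, on its upright axis, 109 mm above the table; the bar is 34 mm long in line with the nose, 12 mm thick, 20 mm high (99 to 119 mm above the table, on a thin stem; the flat steel below reaches 86 mm); axes turn with the keeper: x along the bar, nose to -x
- tray_tab (a point): centre of the top tray's thumb tab: upright fin outside the tray's (+x, -y) corner, 30 mm long along the diagonal (+x -y at 45 degrees in the tray's frame), 10 mm thick across it, 26 mm high (70 to 96 mm above the table when nested); axes are the tray's, parallel to the carrier's when nested. The lowest tray has a like tab beneath, up to 60 mm
- tray_mid (a point): middle of the open top grey tray, 124 (x) x 164 (y) mm over the rim, 30 mm deep, 80 to 130 g; 15 mm below its rim, 63 mm above the table when nested; z up out of its open side. Tab centre at [72, -92, 20] mm. Spring tongues hold 4 beads on its long walls (x +-50, y +-55): each lets go at about 9 N, after 5 mm rise; an even pull (about 35 N) drags the carrier up
- tray_far (a point): top of the top tray's rim at the corner opposite the tab, at [-54.5, 74.5, 15] mm from tray_mid; 78 mm above the table when nested. As the tab is raised (4 to 10 N) the tongues let go in turn and the tray rocks about the corner of its floor near here, about [-40, 58, -15] mm from tray_mid
- jar: bystander: jar with red screw lid, 65 mm across, 72 mm high, origin under its centre
- ink_tin: bystander: low round tin, 78 mm across, 53 mm high, origin under its centre
- ink_tube: bystander: lying ink tube, 38 x 109 x 26 mm, origin under its centre

How it is judged:
By the outcome, as a careful person would: the job done as asked, in the order asked, and still so for the second after the job is handed in, while the arm keeps its last pose, push and grip.
It also fails if it takes over 48 s, if anything falls off the work surface, if the arm or the gripper's body presses on something with over 40 N, if the wrist force passes 120 N, or if a joint passes its speed limit or range.

## Working session

There is one attempt and no reset: what is moved stays moved. The work goes in short steps, Python scripts to look and compute and a tool call to move; the robot and the scene stay as the last step left them, time stands still between calls to the robot, and variables do not carry over. Pictures are saved under pics/ and viewed, at most 10 in all, crops included, and the job is handed in when it is done.

Besides the shell and the picture viewer there is one more tool, called after "Call:" as name(argument=value, ...) on one line, values as JSON. send_rows: Moves the arm, as the interface text tells. Its arguments: {"type":"object","properties":{"commands":{"type":"array"},"jaw":{"type":"number"}},"required":["commands"]}

```bash
ls; mkdir -p pics
cat > h.py <<'E'
import numpy as np, cv2
from scipy.spatial.transform import Rotation as R
from bench import status, imaging, ctrl, models
def cloud(p):
    d=p["depth"];K=p["mtx"];v,u=np.indices(d.shape)
    P=np.stack([(u-K[0,2])/K[0,0]*d,(v-K[1,2])/K[1,1]*d,d],-1)
    W=P@p["pose"][:3,:3].T+p["pose"][:3,3]
    W[d==0]=np.nan
    return W
def rot(o): 
    q=o["eef_rot"]; return R.from_quat([q[1],q[2],q[3],q[0]])
E
python3 - <<'E'
from h import *
np.set_printoptions(precision=4,suppress=True)
print(status.get_obs())
ims=[]
for n in ["top","scene"]:
    p=imaging.camera(n); W=cloud(p); ims.append(p["image"])
    print(n,p["mtx"][0,0],p["pose"][:3,3],p["pose"][:3,:3].tolist())
    for k in ["carrier","keeper","keeper_knob","tray_tab","tray_mid","tray_far","jar","ink_tin","ink_tube"]:
        for r in models.recognise(p,k)[:2]:
            c=np.round(r["centre"]).astype(int)
            print(k,r["confidence"],c,W[min(c[1],383),min(c[0],511)])
    np.save(n+".npy",W)
    cv2.imwrite(f"pics/{n}1.png",p["image"])
E
```

```text
pics
{'time_s': 0.0, 'q': array([ 1.1257,  0.1815,  1.608 ,  0.    ,  1.3538, -0.2063]), 'dq': array([0.0011, 0.0008, 0.0025, 0.0011, 0.0011, 0.0013]), 'joint_efforts': array([  0.001 , -44.488 , -35.1338,  -0.    ,   0.0092,  -0.    ]), 'eef_pos': array([0.1359, 0.5585, 0.4038]), 'eef_rot': array([-0.0003,  0.1191,  0.9929, -0.0008]), 'wrist_force': array([-0.6587, -0.5413, -0.4263]), 'torque': array([ 0.0553,  0.0598, -0.0124]), 'grasp_force': 0.0, 'opening': 1.0008834663582737}
top 348.9477208664004 [0.3608 0.0064 1.0262] [[-0.007756924788119268, -0.9800226445428171, 0.19873461274054582], [-0.9996923395541907, 0.01228247689706625, 0.02154917627061292], [-0.02355963400607855, -0.19850631462141521, -0.9798164045885961]]
carrier 0.78 [263 213] [0.5059 0.0009 0.0237]
keeper_knob 0.58 [272 184] [ 0.5699 -0.0236  0.1182]
tray_tab 0.66 [240 187] [0.5774 0.0658 0.0528]
tray_mid 0.84 [241 184] [0.586  0.0629 0.0537]
tray_far 0.59 [238 183] [0.5892 0.0715 0.0528]
jar 0.82 [370 161] [ 0.6422 -0.3011  0.0763]
ink_tin 0.61 [142 185] [0.5872 0.349  0.0518]
ink_tin 0.5 [370 158] [ 0.6521 -0.303   0.0727]
ink_tube 0.62 [162 241] [0.428  0.2917 0.024 ]
scene 363.6690387573537 [ 0.1496 -0.6925  0.7994] [[0.8658126160340348, -0.3315887395041851, 0.37472312678873504], [-0.5003028450611788, -0.5615694344621607, 0.6590423609310248], [-0.008097971350338145, -0.7580822370375622, -0.6521086909006308]]
carrier 0.65 [255 210] [ 0.5265 -0.0343  0.076 ]
carrier 0.35 [351 266] [ 0.6353 -0.3218  0.0676]
keeper 0.59 [269 197] [ 0.5718 -0.0365  0.1073]
keeper_knob 0.72 [267 195] [ 0.568  -0.0317  0.1129]
tray_tab 0.59 [250 186] [0.5821 0.0939 0.0502]
tray_mid 0.74 [250 184] [0.5888 0.1057 0.0473]
tray_far 0.9 [254 187] [0.5916 0.0845 0.0487]
jar 0.89 [352 266] [ 0.6359 -0.3242  0.0698]
ink_tin 0.7 [218 150] [0.579  0.3228 0.0564]
ink_tube 0.7 [184 175] [0.4303 0.2903 0.0231]
```

Run:
```python
import cv2
a=cv2.imread("pics/top1.png")[130:250,180:330]; b=cv2.imread("pics/scene1.png")[120:260,170:330]
a=cv2.resize(a,(600,480)); cv2.imwrite("pics/a.png",a)
cv2.imwrite("pics/b.png",cv2.resize(b,(640,560)))
```

```text
(no output)
```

View pics/a.png

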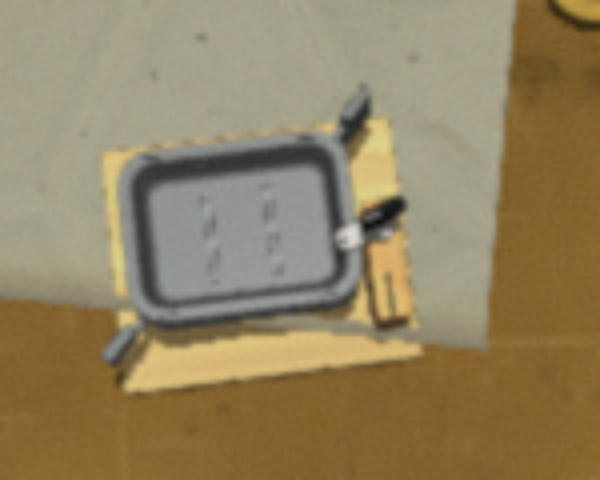

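View pics/b.png

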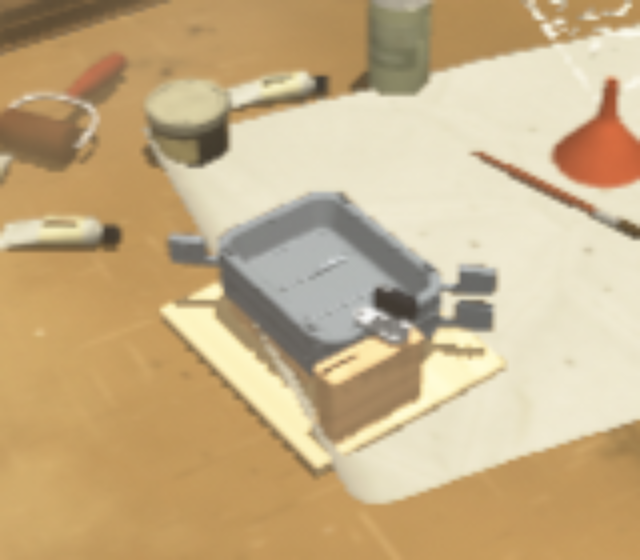

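The top view shows the tray with its long side along image left-right. The block with its mark line is on the right (crop ~(390,290)), the knob at ~(385,213), the nose over the rim at (347,237), and the top tray's tab at upper right (355,110). So carrier +x is roughly world +x, and +y is roughly world +y.

```bash
cat > m.py <<'E'
from h import *
np.set_printoptions(precision=4,suppress=True)
def meas(n,box=(0.40,0.72,-0.15,0.25)):
    p=imaging.camera(n);W=cloud(p)
    return p,W
E
python3 - <<'E'
from m import *
for n in ["top","scene"]:
    W=np.load(n+".npy"); I=cv2.imread(f"pics/{n}1.png").astype(int)
    x,y,z=W[...,0],W[...,1],W[...,2]
    roi=(x>.42)&(x<.70)&(y>-.12)&(y<.22)
    g=I.max(-1)-I.min(-1)<35
    print("hist",np.histogram(z[roi],np.arange(-.01,.14,.01))[0])
    m=roi&(z>.07)&(z<.086)&g
    k,l=cv2.connectedComponents(m.astype(np.uint8))[:2]
    nn=1+np.argmax([ (l==i).sum() for i in range(1,k)])if 0 else 0
    pts=W[m][:,:2].astype(np.float32); print(n,len(pts),cv2.minAreaRect(pts*1000), np.median(z[m]))
    for i in range(1,k):
        q=W[l==i]
        if len(q)>8: print("  comp",len(q),q.mean(0),q.min(0),q.max(0))
    m=roi&(z>.100)&(z<.125); q=W[m]; print(" knob",len(q),np.median(q,0),q.min(0),q.max(0), I[m].mean())
    c=np.cov(q[:,:2].T);w,v=np.linalg.eigh(c);print("  dir",v[:,1],np.sqrt(w))
E
```

```text
hist [1074 4719 1456  156   22  336 1250  243  844  244   43    5   37   18
    0]
top 825 ((570.7417602539062, 65.24996185302734), (140.38723754882812, 217.2847900390625), 11.899611473083496) 0.07822304024251714
  comp 777 [0.578  0.067  0.0779] [ 0.5076 -0.0266  0.07  ] [0.6618 0.149  0.086 ]
  comp 39 [0.4924 0.1484 0.0776] [0.4806 0.1383 0.0709] [0.5027 0.1579 0.0816]
 knob 60 [ 0.5731 -0.033   0.1189] [ 0.5635 -0.0483  0.1066] [ 0.5833 -0.0182  0.1232] 52.65
  dir [-0.4442  0.8959] [0.0034 0.0097]
hist [1499 1947  800  140  147  455  596  285  658  110   36   27   43    2
    0]
scene 551 ((572.8276977539062, 64.0020523071289), (136.93069458007812, 222.44178771972656), 14.019115447998047) 0.07633711169397817
  comp 525 [0.5775 0.0543 0.0767] [ 0.5069 -0.0432  0.0701] [0.6655 0.1548 0.0859]
  comp 24 [0.4922 0.1471 0.0749] [0.4805 0.1371 0.0713] [0.5022 0.1561 0.079 ]
 knob 72 [ 0.5721 -0.0351  0.1134] [ 0.563  -0.0477  0.1007] [ 0.5844 -0.0191  0.1201] 74.02777777777777
  dir [-0.4736  0.8807] [0.0029 0.0097]
```

Call:
send_rows(commands=[[[-0.7, -0.58, 0, 0, 0, 0], [-0.7, -0.58, 0, 0, 0, 0], [-0.7, -0.58, 0, 0, 0, 0], [-0.7, -0.58, 0, 0, 0, 0], [-0.7, -0.58, 0, 0, 0, 0], [-0.7, -0.58, 0, 0, 0, 0], [-0.7, -0.58, 0, 0, 0, 0], [-0.7, -0.58, 0, 0, 0, 0]]])

```text
time_s: 1.67
eef_pos: [0.2668, 0.3826, 0.4049]
eef_rot: [0.0, 0.119, 0.993, 0.0]
wrist_force: [0.1, 0.1, -0.1]
opening: 1.001
grasp_force: 0.0
```

Call:
send_rows(commands=[[[-0.7, -0.58, 0, 0, 0, 0], [-0.7, -0.58, 0, 0, 0, 0], [-0.7, -0.58, 0, 0, 0, 0], [-0.7, -0.58, 0, 0, 0, 0], [-0.7, -0.58, 0, 0, 0, 0], [-0.7, -0.58, 0, 0, 0, 0], [-0.7, -0.58, 0, 0, 0, 0], [-0.7, -0.58, 0, 0, 0, 0]]])

```text
time_s: 2.33
eef_pos: [0.3972, 0.2075, 0.4049]
eef_rot: [0.0, 0.119, 0.993, 0.0]
wrist_force: [-0.7, 1.1, 0.3]
opening: 1.0
grasp_force: 0.0
```

Call:
send_rows(commands=[[[-0.7, -0.58, 0, 0, 0, 0], [-0.7, -0.58, 0, 0, 0, 0], [-0.7, -0.58, 0, 0, 0, 0], [-0.7, -0.58, 0, 0, 0, 0], [-0.7, -0.58, 0, 0, 0, 0], [-0.7, -0.58, 0, 0, 0, 0], [-0.7, -0.58, 0, 0, 0, 0], [0, 0, 0, 0, 0, 0]]])

```text
time_s: 3.0
eef_pos: [0.5128, 0.0522, 0.4049]
eef_rot: [0.001, 0.121, 0.993, -0.001]
wrist_force: [0.4, -0.7, 1.0]
opening: 0.998
grasp_force: 0.0
```

Run:
```python
from m import *
o=status.get_obs();print(o["time_s"],o["eef_pos"],o["q"])
p,W=meas("wrist"); print(p["pose"])
np.save("wrist.npy",W); cv2.imwrite("pics/w1.png",p["image"])
for k in ["keeper_knob","tray_tab","tray_mid","tray_far"]:
    for r in models.recognise(p,k)[:2]:
        c=np.round(r["centre"]).astype(int); print(k,r["confidence"],c,W[c[1],c[0]])
```

```text
3.0 [0.5128 0.0522 0.4049] [-0.1287  0.046   1.7551 -0.0015  1.3384 -1.4569]
[[ 0.2403  0.9227  0.3014  0.4355]
 [ 0.9707 -0.228  -0.076   0.0701]
 [-0.0014  0.3108 -0.9505  0.3745]
 [ 0.      0.      0.      1.    ]]
tray_tab 0.8 [276 218] [0.5798 0.067  0.0512]
tray_mid 0.73 [277 218] [0.5805 0.0682 0.0502]
tray_mid 0.47 [195 245] [ 0.5611 -0.0219  0.1149]
tray_far 0.8 [277 215] [0.5759 0.0691 0.0516]
```

View pics/w1.png

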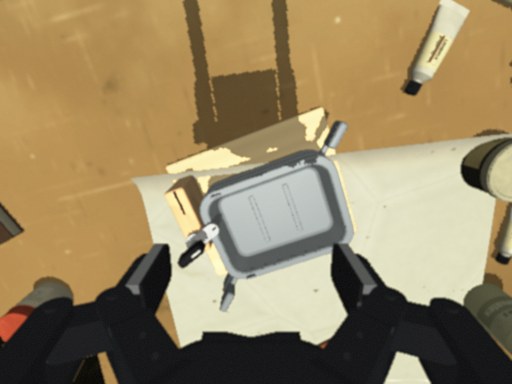

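The wrist picture shows the knob at ~(192,250) with the nose over the rim at (211,232). The wanted tab is at ~(229,293), and the other tray's tab is at (335,138).

Run:
```python
from m import *
from scipy.optimize import least_squares
def sd(P,hx,hy,r=.022):
    q=np.abs(P)-np.array([hx-r,hy-r]); return np.linalg.norm(np.maximum(q,0),axis=1)+np.minimum(q.max(1),0)-r
for n,f in [("wrist","w1"),("top","top1"),("scene","scene1")]:
    W=np.load(n+".npy"); I=cv2.imread(f"pics/{f}.png").astype(int)
    x,y,z=W[...,0],W[...,1],W[...,2]
    roi=(x>.42)&(x<.70)&(y>-.12)&(y<.22)
    g=I.max(-1)-I.min(-1)<35
    q=W[roi&g&(z>.073)&(z<.084)][:,:2]
    # rim band: sdf from -? to 0 ; fit so mid-band is at -w/2
    best=None
    for a0 in (.1,.2,.3):
        s=least_squares(lambda v:np.r_[sd((q-v[:2])@np.array([[np.cos(v[2]),-np.sin(v[2])],[np.sin(v[2]),np.cos(v[2])]]),.062,.082)+.004],[.575,.06,a0],loss="soft_l1",f_scale=.002)
        if best is None or s.cost<best.cost: best=s
    c,a=best.x[:2],best.x[2]; Rc=np.array([[np.cos(a),-np.sin(a)],[np.sin(a),np.cos(a)]])
    print(n,len(q),"mid",c,"yaw",a,"tab pred",c+Rc@[.072,-.092],"rms",np.sqrt(2*best.cost/len(q)))
    loc=(W[...,:2]-c)@Rc
    d=np.abs(loc-[.072,-.092]).max(-1)
    t=W[(d<.02)&(z>.066)&(z<.102)]; print("  tab",len(t),np.median(t,0),t.max(0),t.min(0))
    tt=t[t[:,2]>.088]; print("   top",len(tt),tt.mean(0))
    if len(tt)>6:
        w,v=np.linalg.eigh(np.cov(tt[:,:2].T)); print("   dir tab deg (mod180)",np.degrees(np.arctan2(v[1,1],v[0,1])),np.sqrt(w), "expected",np.degrees(a)-45)
    k=W[roi&(z>.110)&(z<.125)]
    w,v=np.linalg.eigh(np.cov(k[:,:2].T)); u=v[:,1]*np.sign(v[1,1])
    th=np.arctan2(u[1],u[0]); print("  knob",len(k),k.mean(0),(k.max(0)+k.min(0))/2,"dir",np.degrees(th),"angle",a+np.pi-th, "predicted axis?",(k.mean(0)[:2]-c)@Rc)
```

```text
wrist 4145 mid [0.5711 0.0678] yaw 0.12402869937191367 tab pred [ 0.654  -0.0146] rms 0.003952854917750981
  tab 341 [ 0.6471 -0.0115  0.0925] [0.6673 0.0028 0.0982] [ 0.6322 -0.0271  0.0721]
   top 205 [ 0.6523 -0.0144  0.0946]
   dir tab deg (mod180) 139.74640777323137 [0.003  0.0088] expected -37.893678987492464
  knob 358 [ 0.57   -0.0293  0.1175] [ 0.572  -0.0305  0.1155] dir 115.65009586187864 angle 1.2471463999248553 predicted axis? [-0.0132 -0.0962]
top 737 mid [0.574  0.0661] yaw 0.12465787666858982 tab pred [ 0.6568 -0.0162] rms 0.003744454894775548
  tab 61 [ 0.6524 -0.0147  0.0948] [ 0.6704 -0.0007  0.0999] [ 0.637  -0.0266  0.0734]
   top 40 [ 0.656  -0.0165  0.0961]
   dir tab deg (mod180) 143.47049789909775 [0.0031 0.0085] expected -37.85762978382747
  knob 55 [ 0.5734 -0.0325  0.1187] [ 0.5734 -0.0332  0.1167] dir 116.8565300326029 angle 1.2267193287338256 predicted axis? [-0.0128 -0.0978]
scene 436 mid [0.5738 0.0638] yaw 0.12558363628934735 tab pred [ 0.6568 -0.0184] rms 0.004405011046673052
  tab 86 [ 0.6542 -0.0178  0.0852] [ 0.6675 -0.001   0.0976] [ 0.6372 -0.028   0.0691]
   top 32 [ 0.6562 -0.0176  0.0934]
   dir tab deg (mod180) 139.8979156350373 [0.0029 0.0088] expected -37.80458766471443
  knob 45 [ 0.5726 -0.0343  0.1161] [ 0.5737 -0.0333  0.1152] dir 116.78918988199919 angle 1.2288203957014066 predicted axis? [-0.0135 -0.0972]
```

Call:
send_rows(commands=[[[0, 0, 0, 0, 0, 0.963], [0, 0, 0, 0, 0, 0.963], [0, 0, 0, 0, 0, 0.963], [0, 0, 0, 0, 0, 0.963], [0, 0, 0, 0, 0, 0.963], [0, 0, 0, 0, 0, 0.963], [0, 0, 0, 0, 0, 0.963], [0, 0, 0, 0, 0, 0.963]]], jaw=0.5)

```text
time_s: 3.92
eef_pos: [0.51, 0.0568, 0.4049]
eef_rot: [0.0, 0.485, 0.875, 0.0]
wrist_force: [-0.4, 0.1, -1.0]
opening: 0.5
grasp_force: 0.0
```

Call:
send_rows(commands=[[[0, 0, 0, 0, 0, 0.963], [-0.85, 0.128, 0.58, 0, 0, 0], [-0.85, 0.128, 0.58, 0, 0, 0], [-0.85, 0.128, 0.58, 0, 0, 0], [-0.84, 0.128, 0.58, 0, 0, 0], [0, 0, 0.58, 0, 0, 0], [0, 0, 0.58, 0, 0, 0], [0, 0, 0, 0, 0, 0]]])

```text
time_s: 4.58
eef_pos: [0.5683, -0.0274, 0.2965]
eef_rot: [-0.003, 0.525, 0.851, -0.001]
wrist_force: [-0.2, 0.2, 0.2]
opening: 0.502
grasp_force: 0.0
```

Run:
```python
from m import *
o=status.get_obs();r=rot(o).as_matrix();print(o["time_s"],o["eef_pos"],"ydir",np.degrees(np.arctan2(r[1,1],r[0,1])),r[:,2],o["opening"])
p,W=meas("scene"); c=p["image"][100:280,160:340]; cv2.imwrite("pics/s2.png",cv2.resize(c,(580,580),interpolation=cv2.INTER_CUBIC))
p,W=meas("wrist"); K=p["mtx"];T=np.linalg.inv(p["pose"])
z=W[...,2]; k=W[(z>.11)&(z<.124)&(np.abs(W[...,0]-.572)<.03)&(np.abs(W[...,1]+.032)<.03)]
print(len(k), k.mean(0) if len(k) else 0,(k.max(0)+k.min(0))/2 if len(k) else 0)
```

```text
4.5833 [ 0.5683 -0.0274  0.2965] ydir 26.695853194289555 [-0.0066  0.0018 -1.    ] 0.5017585417316377
968 [ 0.5711 -0.0281  0.1182] [ 0.5723 -0.0302  0.1155]
```

View pics/s2.png

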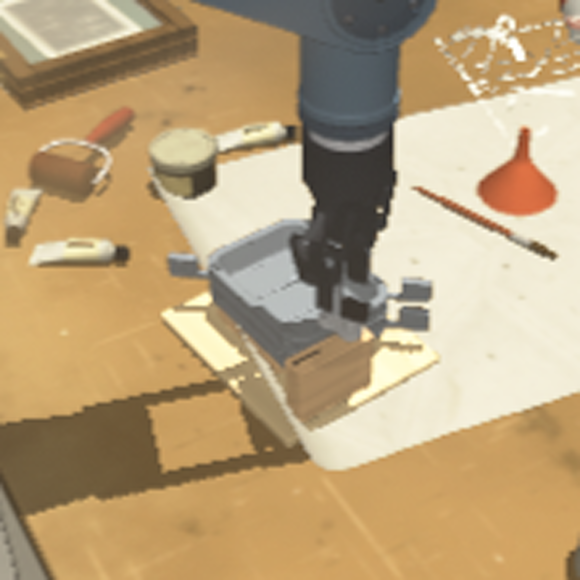

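The gripper hangs astride the knob, at crop ~(345,290), with the fingers on either side of it. I'll centre it, go down and close.

Call:
send_rows(commands=[[[-0.19, 0.04, 0, 0, 0, 0], [0, 0, 0.32, 0, 0, 0], [0, 0, 0.32, 0, 0, 0], [0, 0, 0.31, 0, 0, 0], [0, 0, 0, 0, 0, 0], [0, 0, 0, 0, 0, 0]]])

```text
time_s: 5.18
eef_pos: [0.5731, -0.0328, 0.2706]
eef_rot: [-0.001, 0.525, 0.851, -0.0]
wrist_force: [-0.2, 0.6, -0.7]
opening: 0.499
grasp_force: 0.0
```

Call:
send_rows(commands=[[[0, 0, 0, 0, 0, 0], [0, 0, 0, 0, 0, 0], [0, 0, 0, 0, 0, 0], [0, 0, 0, 0, 0, 0], [0, 0, 0, 0, 0, 0], [0, 0, 0, 0, 0, 0], [0, 0, 0, 0, 0, 0], [0, 0, 0, 0, 0, 0]]], jaw=0)

```text
time_s: 5.85
eef_pos: [0.574, -0.033, 0.2725]
eef_rot: [0.001, 0.525, 0.851, 0.0]
wrist_force: [1.3, 1.4, 4.3]
opening: 0.123
grasp_force: 62.4
```

Call:
send_rows(commands=[[[0, 0, 0, 0, 0, -0.8], [0, 0, 0, 0, 0, -0.8], [0, 0, 0, 0, 0, -0.8], [0, 0, 0, 0, 0, -0.8], [0, 0, 0, 0, 0, -0.8], [0, 0, 0, 0, 0, -0.8], [0, 0, 0, 0, 0, -0.8], [0, 0, 0, 0, 0, 0]]])

```text
time_s: 6.52
eef_pos: [0.5745, -0.0324, 0.2724]
eef_rot: [0.001, 0.267, 0.964, 0.001]
wrist_force: [4.3, 3.6, 2.9]
opening: 0.121
grasp_force: 62.2
```

Call:
send_rows(commands=[[[0, 0, 0, 0, 0, -0.85], [0, 0, 0, 0, 0, -0.85], [0, 0, 0, 0, 0, -0.85], [0, 0, 0, 0, 0, -0.85], [0, 0, 0, 0, 0, -0.85], [0, 0, 0, 0, 0, -0.85], [0, 0, 0, 0, 0, -0.85], [0, 0, 0, 0, 0, -0.8]]])

```text
time_s: 7.18
eef_pos: [0.5743, -0.0316, 0.2724]
eef_rot: [0.001, -0.067, 0.998, 0.001]
wrist_force: [4.0, 9.4, 5.0]
opening: 0.122
grasp_force: 62.5
```

Call:
send_rows(commands=[[[0, 0, 0, 0, 0, 0], [0, 0, 0, 0, 0, 0], [0, 0, 0, 0, 0, 0]]])

```text
time_s: 7.43
eef_pos: [0.5742, -0.0317, 0.2725]
eef_rot: [0.001, -0.065, 0.998, 0.001]
wrist_force: [3.8, 7.9, 4.6]
opening: 0.125
grasp_force: 62.5
```

Call:
send_rows(commands=[[[0, 0, 0, 0, 0, 0], [0, 0, 0, 0, 0, 0], [0, 0, 0, 0, 0, 0], [0, 0, -0.5, 0, 0, 0], [0, 0, -0.8, 0, 0, 0], [0, 0, -0.8, 0, 0, 0], [0, 0, -0.8, 0, 0, 0], [0, 0, -0.6, 0, 0, 0]]], jaw=0.5)

```text
time_s: 8.1
eef_pos: [0.5736, -0.0333, 0.3786]
eef_rot: [0.0, -0.065, 0.998, -0.0]
wrist_force: [-0.0, 0.5, -0.1]
opening: 0.501
grasp_force: 0.0
```

Call:
send_rows(commands=[[[0, 0, 0, 0, 0, 0.988], [0, 0, 0, 0, 0, 0.988], [0, 0, 0, 0, 0, 0.988], [0, 0, 0, 0, 0, 0.988], [0, 0, 0, 0, 0, 0.988], [0, 0, 0, 0, 0, 0.988], [0, 0, 0, 0, 0, 0.988], [0, 0, 0, 0, 0, 0.988]]])

```text
time_s: 8.77
eef_pos: [0.5734, -0.0333, 0.3763]
eef_rot: [-0.001, 0.327, 0.945, -0.0]
wrist_force: [-0.0, -0.6, -0.8]
opening: 0.497
grasp_force: 0.0
```

Call:
send_rows(commands=[[[0, 0, 0, 0, 0, 0], [0, 0, 0, 0, 0, 0]]])

```text
time_s: 8.93
eef_pos: [0.5734, -0.0332, 0.3764]
eef_rot: [-0.0, 0.323, 0.946, -0.0]
wrist_force: [-0.3, 0.6, -0.6]
opening: 0.5
grasp_force: 0.0
```

```bash
cat > fit.py <<'E'
from m import *
from scipy.optimize import least_squares
def sd(P,hx,hy,r=.022):
    q=np.abs(P)-np.array([hx-r,hy-r]); return np.linalg.norm(np.maximum(q,0),axis=1)+np.minimum(q.max(1),0)-r
def run(n,fn=None):
    p,W=meas(n); I=p["image"].astype(int); x,y,z=W[...,0],W[...,1],W[...,2]
    if fn: cv2.imwrite(fn,p["image"])
    roi=(x>.42)&(x<.70)&(y>-.12)&(y<.22); g=I.max(-1)-I.min(-1)<35
    q=W[roi&g&(z>.073)&(z<.084)][:,:2]
    rm=lambda a:np.array([[np.cos(a),-np.sin(a)],[np.sin(a),np.cos(a)]])
    s=least_squares(lambda v:sd((q-v[:2])@rm(v[2]),.062,.082)+.004,[.575,.065,.125],loss="soft_l1",f_scale=.002)
    c,a=s.x[:2],s.x[2]; print(n,len(q),"mid",c,"yaw",a,"tab pred",c+rm(a)@[.072,-.092])
    loc=(W[...,:2]-c)@rm(a); d=np.abs(loc-[.072,-.092]).max(-1)
    t=W[(d<.02)&(z>.088)&(z<.102)]
    if len(t)>5:
        w,v=np.linalg.eigh(np.cov(t[:,:2].T)); print("  tab top",len(t),t.mean(0),"dir",np.degrees(np.arctan2(v[1,1],v[0,1]))%180)
    k=W[(z>.110)&(z<.125)&(np.hypot(x-.572,y+.032)<.025)]
    if len(k)>5:
        w,v=np.linalg.eigh(np.cov(k[:,:2].T)); th=np.arctan2(v[1,1],v[0,1]); print("  knob",len(k),k.mean(0),"keeper angle mod pi",((a-th)+np.pi/2)%np.pi-np.pi/2)
    return p,W
E
python3 - <<'E'
from fit import *
o=status.get_obs();r=rot(o).as_matrix();print(o["time_s"],o["eef_pos"],"ydir",np.degrees(np.arctan2(r[1,1],r[0,1])))
run("top"); p,W=run("wrist"); run("scene")
i=p["image"]; cv2.imwrite("pics/w3.png",i)
E
```

```text
8.9333 [ 0.5734 -0.0332  0.3764] ydir 52.28133623488453
top 369 mid [0.5697 0.0643] yaw 0.10835805220993121 tab pred [ 0.6512 -0.0194]
  knob 53 [ 0.5714 -0.0343  0.1189] keeper angle mod pi 0.008570816045430973
wrist 7207 mid [0.5722 0.0644] yaw 0.101572380712407 tab pred [ 0.6531 -0.0198]
  tab top 194 [ 0.6471 -0.0145  0.0948] dir 139.53726378621135
  knob 526 [ 0.569  -0.0318  0.118 ] keeper angle mod pi -0.02740493921005438
scene 461 mid [0.5733 0.0614] yaw 0.11728188523033672 tab pred [ 0.6556 -0.0215]
  tab top 34 [ 0.6544 -0.0209  0.0929] dir 140.47214090408664
  knob 45 [ 0.5705 -0.0361  0.1158] keeper angle mod pi -0.011068455013042211
```

View pics/w3.png

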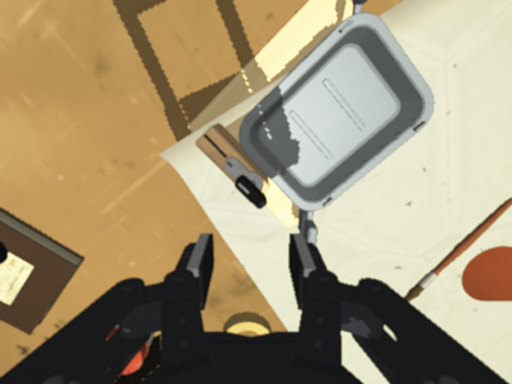

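Keeper nose now lies along the mark line (block at ~(225,150), knob at (250,190)), clear of the rim. The tab is at ~(308,225).

Call:
send_rows(commands=[[[-0.46, 0.5, 0, 0, 0, 0.2], [-0.46, 0.5, 0, 0, 0, 0], [-0.46, 0.5, 0, 0, 0, 0], [-0.46, 0.5, 0.7, 0, 0, 0], [0, 0, 0.7, 0, 0, 0], [0, 0, 0.7, 0, 0, 0], [0, 0, 0.7, 0, 0, 0], [0, 0, 0, 0, 0, 0]]])

```text
time_s: 9.75
eef_pos: [0.6524, -0.0203, 0.2873]
eef_rot: [-0.004, 0.333, 0.943, -0.001]
wrist_force: [-1.4, 0.1, -1.6]
opening: 0.494
grasp_force: 0.0
```

Call:
send_rows(commands=[[[0, 0, 0, 0, 0, 0], [0, 0, 0, 0, 0, 0]]])

```text
time_s: 9.92
eef_pos: [0.6547, -0.0208, 0.2941]
eef_rot: [0.001, 0.334, 0.943, 0.0]
wrist_force: [-0.2, -0.5, 0.7]
opening: 0.504
grasp_force: 0.0
```

Run:
```python
from fit import *
o=status.get_obs();r=rot(o).as_matrix();print(o["time_s"],o["eef_pos"],"ydir",np.degrees(np.arctan2(r[1,1],r[0,1])),r[:,2])
p,W=run("wrist"); cv2.imwrite("pics/w4.png",p["image"]); run("scene")
```

```text
9.9167 [ 0.6547 -0.0208  0.2941] ydir 51.01998132907768 [ 0.0015 -0.0003 -1.    ]
wrist 9449 mid [0.5711 0.0679] yaw 0.14623607936137825 tab pred [ 0.6557 -0.0126]
  tab top 648 [ 0.6518 -0.0172  0.0954] dir 140.4203076927829
  knob 1608 [ 0.5707 -0.0308  0.1178] keeper angle mod pi 0.022914749182097793
scene 455 mid [0.5735 0.0615] yaw 0.11542963008380272 tab pred [ 0.6556 -0.0216]
  tab top 35 [ 0.6537 -0.0215  0.0934] dir 138.52317519325916
  knob 41 [ 0.5709 -0.0355  0.1157] keeper angle mod pi -0.01005934658676555
```

View pics/w4.png

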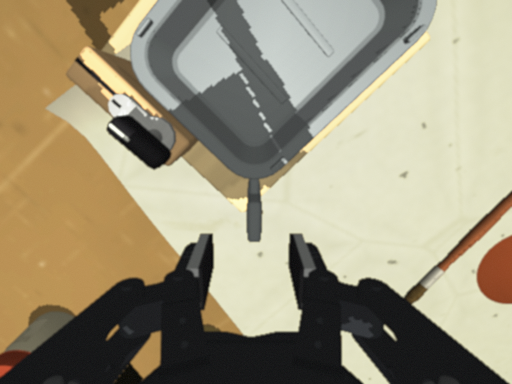

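The tab is at (254,210), centred between the fingers and along the pads. Next: down and close.

Call:
send_rows(commands=[[[0, 0, 0.45, 0, 0, 0], [0, 0, 0.45, 0, 0, 0], [0, 0, 0.45, 0, 0, 0], [0, 0, 0.43, 0, 0, 0], [0, 0, 0, 0, 0, 0], [0, 0, 0, 0, 0, 0], [0, 0, 0, 0, 0, 0]]])

```text
time_s: 10.6
eef_pos: [0.6544, -0.0207, 0.2392]
eef_rot: [-0.0, 0.334, 0.943, -0.0]
wrist_force: [0.2, -0.1, 0.2]
opening: 0.498
grasp_force: 0.0
```

Call:
send_rows(commands=[[[0, 0, 0, 0, 0, 0], [0, 0, 0, 0, 0, 0], [0, 0, 0, 0, 0, 0], [0, 0, 0, 0, 0, 0], [0, 0, 0, 0, 0, 0], [0, 0, 0, 0, 0, 0], [0, 0, 0, 0, 0, 0], [0, 0, 0, 0, 0, 0]]], jaw=0)

```text
time_s: 11.27
eef_pos: [0.6549, -0.0206, 0.2404]
eef_rot: [0.001, 0.334, 0.943, 0.0]
wrist_force: [4.5, 2.6, 3.1]
opening: 0.107
grasp_force: 59.7
```

Run:
```python
from fit import *
o=status.get_obs();r=rot(o);M=r.as_matrix();print(o["time_s"],o["eef_pos"],o["opening"],o["grasp_force"],o["wrist_force"],o["torque"],M.tolist())
# plan peel: rotate pose about the pivot in world, n rows, total angle
a=.11; Rc=R.from_euler('z',a)
tab=np.r_[o["eef_pos"][:2],.083]; mid=tab-Rc.apply([.072,-.092,.020]); piv=mid+Rc.apply([-.040,.058,-.015])
v=tab-piv; h=np.hypot(v[0],v[1]); ax=np.array([v[1],-v[0],0])/h   # sign check below
ang=np.arcsin(.042/h) 
t=R.from_rotvec(ax*.05).apply(v)-v
if t[2]<0: ax=-ax
print("pivot",piv,"h",h)
tot=.222;N=24
P=o["eef_pos"];Q=r
for i in range(N):
    d=R.from_rotvec(ax*tot/N)
    P2=piv+d.apply(P-piv);Q2=d*Q
    row=np.r_[Q.inv().apply(P2-P)/.03,(Q.inv()*Q2).as_rotvec()/.1]
    if i in(0,N//2,N-1):print(i,row)
    P,Q=P2,Q2
print("end",P,"tab rise",R.from_rotvec(ax*tot).apply(v)[2]-v[2])
```

```text
11.2667 [ 0.6549 -0.0206  0.2404] 0.10661033312227158 59.743292927742004 [4.5437 2.5607 3.0917] [ 0.5149 -0.6468 -0.3864] [[-0.7768172304358736, 0.6297202423470171, 0.002721557707162085], [0.6297227540993419, 0.7768199569807341, 8.605806651923735e-05], [-0.0020599678344938254, 0.001780678203684538, -0.9999962928519566]]
pivot [0.5271 0.1162 0.048 ] h 0.18720042734993952
0 [ 0.0589  0.0083 -0.0576  0.0127 -0.0916 -0.0002]
12 [ 0.0589  0.0083 -0.0576  0.0127 -0.0916 -0.0002]
23 [ 0.0589  0.0083 -0.0576  0.0127 -0.0916 -0.0002]
end [0.6229 0.0137 0.2769] tab rise 0.04035903994171
```

Call:
send_rows(commands=[[[0.059, 0.008, -0.058, 0.013, -0.092, 0], [0.059, 0.008, -0.058, 0.013, -0.092, 0], [0.059, 0.008, -0.058, 0.013, -0.092, 0], [0.059, 0.008, -0.058, 0.013, -0.092, 0], [0.059, 0.008, -0.058, 0.013, -0.092, 0], [0.059, 0.008, -0.058, 0.013, -0.092, 0], [0.059, 0.008, -0.058, 0.013, -0.092, 0], [0.059, 0.008, -0.058, 0.013, -0.092, 0]]])

```text
time_s: 11.93
eef_pos: [0.6443, -0.0094, 0.2535]
eef_rot: [0.034, 0.333, 0.942, -0.017]
wrist_force: [5.0, 2.6, -0.2]
opening: 0.107
grasp_force: 59.2
```

Call:
send_rows(commands=[[[0.059, 0.008, -0.058, 0.013, -0.092, 0], [0.059, 0.008, -0.058, 0.013, -0.092, 0], [0.059, 0.008, -0.058, 0.013, -0.092, 0], [0.059, 0.008, -0.058, 0.013, -0.092, 0], [0.059, 0.008, -0.058, 0.013, -0.092, 0], [0.059, 0.008, -0.058, 0.013, -0.092, 0], [0.059, 0.008, -0.058, 0.013, -0.092, 0], [0.059, 0.008, -0.058, 0.013, -0.092, 0]]])

```text
time_s: 12.6
eef_pos: [0.6333, 0.0015, 0.2654]
eef_rot: [0.066, 0.333, 0.94, -0.035]
wrist_force: [4.7, 0.1, 1.9]
opening: 0.107
grasp_force: 59.6
```

Run:
```python
from fit import *
o=status.get_obs();print(o["time_s"],o["eef_pos"],o["wrist_force"],o["opening"])
p,W=meas("scene"); c=p["image"][110:270,160:330]; cv2.imwrite("pics/s5.png",cv2.resize(c,(595,560),interpolation=cv2.INTER_CUBIC))
```

```text
12.6 [0.6333 0.0015 0.2654] [4.7483 0.1008 1.8867] 0.1072487647674032
```

View pics/s5.png

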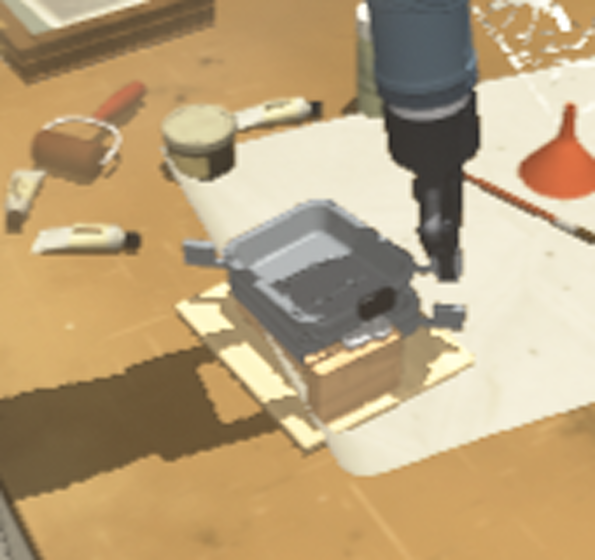

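The tab corner is rising at crop ~(440,265), the board and lower trays sit still, and the far corner is still nested. I'll keep peeling.

Call:
send_rows(commands=[[[0.059, 0.008, -0.058, 0.013, -0.092, 0], [0.059, 0.008, -0.058, 0.013, -0.092, 0], [0.059, 0.008, -0.058, 0.013, -0.092, 0], [0.059, 0.008, -0.058, 0.013, -0.092, 0], [0.059, 0.008, -0.058, 0.013, -0.092, 0], [0.059, 0.008, -0.058, 0.013, -0.092, 0], [0.059, 0.008, -0.058, 0.013, -0.092, 0], [0.059, 0.008, -0.058, 0.013, -0.092, 0]]])

```text
time_s: 13.32
eef_pos: [0.622, 0.0137, 0.2766]
eef_rot: [0.099, 0.332, 0.937, -0.052]
wrist_force: [5.3, -0.6, 2.2]
opening: 0.11
grasp_force: 60.2
```

Call:
send_rows(commands=[[[0, 0, 0, 0, 0, 0], [0, 0, 0, 0, 0, 0], [0, 0, 0, 0, 0, 0]]])

```text
time_s: 13.57
eef_pos: [0.622, 0.0137, 0.2762]
eef_rot: [0.099, 0.332, 0.937, -0.051]
wrist_force: [4.2, -0.1, 1.7]
opening: 0.108
grasp_force: 60.6
```

```bash
cat > tray.py <<'E'
from fit import *
def tray(n,zlo,show=True):
    p=imaging.camera(n);W=cloud(p); I=p["image"].astype(int)
    return p,W
E
python3 - <<'E'
from fit import *
o=status.get_obs();r=rot(o);print(o["time_s"],o["eef_pos"],o["wrist_force"],o["opening"],r.as_matrix()[:,2])
up=-r.as_matrix()[:,2]
p,W=meas("scene"); I=p["image"].astype(int); x,y,z=W[...,0],W[...,1],W[...,2]
g=(I.max(-1)-I.min(-1)<35)&(x>.42)&(x<.70)&(y>-.12)&(y<.22)
# rim far corner height, tab tip visible
far=W[g&(np.hypot(x-.51,y-.135)<.035)&(z>.05)]; print("far corner z max/percentile",np.percentile(far[:,2],[50,90,97]))
b=W[(x>.42)&(x<.66)&(y>-.12)&(y<.22)&(z>.005)&(z<.02)&~g]; print("board z",np.percentile(b[:,2],[5,50,95]))
b2=W[(x>.42)&(x<.72)&(y>-.12)&(y<.22)]
# grab inside floor plane
# lift plan: world up 0.11 in tool axes
print("world up in tool",r.inv().apply([0,0,1]))
tgt=R.from_euler('z',0) 
# level rotation: bring tool z to -z, axis in tool
ax=np.cross(r.as_matrix()[:,2],[0,0,-1]); ang=np.arcsin(np.linalg.norm(ax)); print("level rotvec tool",r.inv().apply(ax/np.linalg.norm(ax)*ang))
E
```

```text
13.5667 [0.622  0.0137 0.2762] [ 4.1873 -0.0509  1.7424] 0.10789237021803055 [ 0.1505 -0.1616 -0.9753]
far corner z max/percentile [0.0688 0.0761 0.0785]
board z [0.0066 0.0108 0.0166]
world up in tool [-0.2187 -0.0308 -0.9753]
level rotvec tool [-0.0311  0.2205 -0.    ]
```

Call:
send_rows(commands=[[[0.059, 0.008, -0.058, 0.013, -0.092, 0], [0, 0, 0, 0, 0, 0], [-0.03, -0.004, -0.13, 0, 0, 0], [-0.03, -0.004, -0.13, 0, 0, 0], [-0.03, -0.004, -0.13, 0, 0, 0]]])

```text
time_s: 14.03
eef_pos: [0.62, 0.0151, 0.289]
eef_rot: [0.102, 0.331, 0.936, -0.054]
wrist_force: [2.2, 0.0, -4.0]
opening: 0.105
grasp_force: 58.6
```

Call:
send_rows(commands=[[[-0.03, -0.004, -0.13, 0, 0, 0], [-0.03, -0.004, -0.13, 0, 0, 0], [-0.03, -0.004, -0.13, 0, 0, 0], [0, 0, 0, 0, 0, 0]]])

```text
time_s: 14.37
eef_pos: [0.6205, 0.0152, 0.3025]
eef_rot: [0.103, 0.331, 0.936, -0.054]
wrist_force: [0.2, -0.6, -0.8]
opening: 0.106
grasp_force: 58.9
```

Run:
```python
from fit import *
o=status.get_obs();r=rot(o);print(o["time_s"],o["eef_pos"],o["wrist_force"],o["torque"],o["opening"])
p,W=meas("scene"); I=p["image"].astype(int); x,y,z=W[...,0],W[...,1],W[...,2]
g=(I.max(-1)-I.min(-1)<35)&(x>.42)&(x<.70)&(y>-.12)&(y<.22)
far=W[g&(np.hypot(x-.51,y-.135)<.035)&(z>.05)]; print("far corner z",np.percentile(far[:,2],[50,90,97]))
c=p["image"][110:270,160:330]; cv2.imwrite("pics/s6.png",cv2.resize(c,(595,560),interpolation=cv2.INTER_CUBIC))
```

```text
14.3667 [0.6205 0.0152 0.3025] [ 0.2067 -0.5744 -0.7763] [ 0.0627  0.0801 -0.0287] 0.10574545783084022
far corner z [0.0757 0.0882 0.0917]
```

View pics/s6.png

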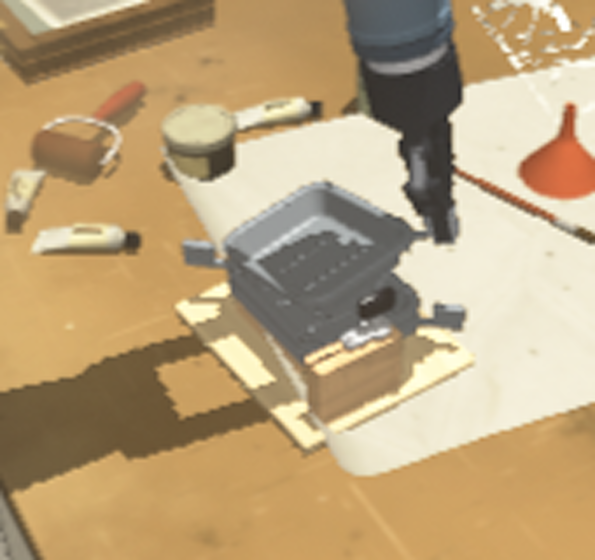

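The tray has come free: force is down to ~-0.8 N and the far rim is rising, with the board still in place. Lift on.

Call:
send_rows(commands=[[[-0.06, -0.008, -0.27, 0, 0, 0], [-0.06, -0.008, -0.27, 0, 0, 0], [-0.06, -0.008, -0.27, 0, 0, 0], [-0.06, -0.008, -0.27, 0, 0, 0], [-0.06, -0.008, -0.27, 0, 0, 0], [-0.06, -0.008, -0.27, 0, 0, 0], [-0.03, -0.004, -0.13, 0, 0, 0], [0, 0, 0, 0, 0, 0]]])

```text
time_s: 15.08
eef_pos: [0.6206, 0.0157, 0.3572]
eef_rot: [0.104, 0.332, 0.936, -0.053]
wrist_force: [-0.1, 0.4, -1.3]
opening: 0.098
grasp_force: 58.9
```

```bash
cat > lev.py <<'E'
from fit import *
def level(names=("scene","top")):
    o=status.get_obs();r=rot(o);M=r.as_matrix();gp=o["eef_pos"]+.155*M[:,2]
    print(o["time_s"],o["eef_pos"],o["wrist_force"],"grasp pt",gp,"tool z",M[:,2])
    for n in names:
        p=imaging.camera(n);W=cloud(p);rs=models.regions_of(p,"tray_mid")
        I=p["image"].astype(int); g=(I.max(-1)-I.min(-1)<35)
        m=g&(W[...,2]>.10)&(W[...,0]>.42)&(W[...,0]<.70)&(W[...,1]>-.12)&(W[...,1]<.22)
        if rs: print(n,"conf",rs[0]["confidence"],"n",rs[0]["region"].sum(),(m&rs[0]["region"]).sum())
        q=W[m]; q=q[np.linalg.norm(q-gp,axis=1)>.045]; q=q[q[:,2]<gp[2]+.03]
        # RANSAC floor plane
        rng=np.random.default_rng(0);best=None
        for _ in range(800):
            a,b,c=q[rng.choice(len(q),3,False)];nn=np.cross(b-a,c-a)
            l=np.linalg.norm(nn)
            if l<5e-4: continue
            nn=nn/l*np.sign(nn[2]);
            if nn[2]<.8: continue
            ins=np.abs((q-a)@nn)<.003
            if best is None or ins.sum()>best.sum(): best=ins
        f=q[best];ce=f.mean(0);nn=np.linalg.svd(f-ce)[2][2];nn*=np.sign(nn[2])
        h=(q-ce)@nn
        print(n,len(q),len(f),"centroid",ce,"normal",nn,"z extremes",np.percentile(f[:,2],[2,98]),"h pct",np.percentile(h,[2,50,90,98]))
        ax=np.cross(nn,[0,0,1]); print("   rot world",ax,"tool",r.inv().apply(ax)/.1)
        cv2.imwrite(f"pics/{n}_l.png",p["image"])
E
python3 -c "
from lev import *
level()"
```

```text
15.0833 [0.6206 0.0157 0.3572] [-0.0792  0.4365 -1.2668] grasp pt [ 0.6454 -0.0105  0.2065] tool z [ 0.1595 -0.1689 -0.9726]
scene conf 0.92 n 1378 1323
scene 1344 492 centroid [0.5784 0.0724 0.1374] normal [-0.211   0.2213  0.9521] z extremes [0.121  0.1603] h pct [-0.048   0.0076  0.0268  0.0291]
   rot world [ 0.2213  0.211  -0.    ] tool [-0.3915  3.0326 -0.0034]
top conf 0.89 n 719 710
top 775 380 centroid [0.6023 0.0723 0.1425] normal [-0.2153  0.1979  0.9563] z extremes [0.1307 0.1541] h pct [-0.0381  0.0014  0.0259  0.0282]
   rot world [ 0.1979  0.2153 -0.    ] tool [-0.1877  2.9177 -0.048 ]
```

Call:
send_rows(commands=[[[-0.157, -0.013, 0, -0.025, 0.303, 0], [-0.157, -0.013, 0, -0.025, 0.303, 0], [-0.157, -0.013, 0, -0.025, 0.303, 0], [-0.157, -0.013, 0, -0.025, 0.303, 0], [-0.157, -0.013, 0, -0.025, 0.303, 0], [-0.157, -0.013, 0, -0.025, 0.303, 0], [-0.157, -0.013, 0, -0.025, 0.303, 0], [-0.157, -0.013, 0, -0.025, 0.303, 0]]])

```text
time_s: 15.95
eef_pos: [0.6473, -0.0103, 0.3593]
eef_rot: [-0.009, 0.335, 0.942, -0.004]
wrist_force: [-0.2, 0.1, -1.2]
opening: 0.11
grasp_force: 58.9
```

Call:
send_rows(commands=[[[-0.157, -0.013, 0, -0.025, 0.303, 0], [-0.157, -0.013, 0, -0.025, 0.303, 0], [0, 0, 0, 0, 0, 0], [0, 0, 0, 0, 0, 0], [0, 0, 0, 0, 0, 0]]])

```text
time_s: 16.37
eef_pos: [0.6539, -0.0166, 0.3593]
eef_rot: [-0.036, 0.335, 0.942, 0.008]
wrist_force: [0.6, -0.1, -2.0]
opening: 0.105
grasp_force: 58.9
```

```bash
python3 -c "
from lev import *
level()
i=cv2.imread('pics/scene_l.png')[80:270,150:340];cv2.imwrite('pics/s7.png',cv2.resize(i,(590,590),interpolation=cv2.INTER_CUBIC))
W=cloud(imaging.camera('top'));z=W[...,2];x=W[...,0];y=W[...,1]
r=W[(x>.42)&(x<.68)&(y>-.1)&(y<.22)&(z>.185)&(z<.215)];print('rim-ish',len(r),np.percentile(r[:,2],[5,25,50,75,95]))
"
```

```text
16.3667 [ 0.6539 -0.0166  0.3593] [ 0.5757 -0.0556 -2.0233] grasp pt [ 0.6443 -0.0104  0.2047] tool z [-0.0615  0.0398 -0.9973]
scene conf 0.88 n 1543 1490
scene 1508 582 centroid [0.5688 0.084  0.1713] normal [ 0.0084 -0.008   0.9999] z extremes [0.1688 0.1745] h pct [-0.0581  0.0066  0.0271  0.0291]
   rot world [-0.008  -0.0084  0.    ] tool [ 0.0088 -0.1157  0.0016]
top conf 0.75 n 356 354
top 363 168 centroid [0.5761 0.1475 0.1998] normal [ 0.0236 -0.0711  0.9972] z extremes [0.1966 0.2032] h pct [-0.0275 -0.0022  0.002   0.0054]
   rot world [-0.0711 -0.0236  0.    ] tool [ 0.4013 -0.6322  0.0343]
rim-ish 264 [0.187  0.1959 0.1997 0.2009 0.2031]
```

View pics/s7.png

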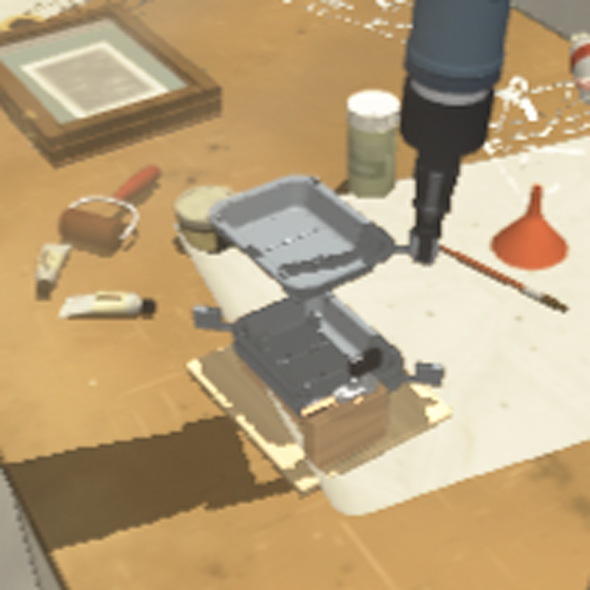

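The tray hangs level at crop ~(300,230) with its rim about 0.20 m up, and the lower stack and board are standing. One tiny trim, a check for creep, then hand in.

Call:
send_rows(commands=[[[0.04, 0, 0, 0, -0.08, 0], [0, 0, 0, 0, 0, 0], [0, 0, 0, 0, 0, 0], [0, 0, 0, 0, 0, 0], [0, 0, 0, 0, 0, 0], [0, 0, 0, 0, 0, 0], [0, 0, 0, 0, 0, 0], [0, 0, 0, 0, 0, 0]]])

```text
time_s: 17.28
eef_pos: [0.6531, -0.016, 0.3599]
eef_rot: [-0.032, 0.335, 0.942, 0.007]
wrist_force: [0.6, 0.2, -1.5]
opening: 0.106
grasp_force: 58.9
```

```bash
python3 -c "
from lev import *
level(('scene',))
print(ctrl.hand_in())"
```

```text
17.2833 [ 0.6531 -0.016   0.3599] [ 0.5822  0.2126 -1.5032] grasp pt [ 0.6446 -0.0105  0.2052] tool z [-0.0551  0.0353 -0.9979]
scene conf 0.81 n 1511 1490
scene 1509 577 centroid [0.5682 0.0846 0.1705] normal [ 0.0096 -0.0031  0.9999] z extremes [0.1679 0.1731] h pct [-0.0575  0.007   0.0273  0.029 ]
   rot world [-0.0031 -0.0096  0.    ] tool [-0.0362 -0.0944 -0.0017]
the job is handed in; nothing more can be done
None
```

The job is handed in at about 17 s: keeper on its mark line, tray peeled about 4 cm at the tab before lift-out, now held level within about 0.6° with its rim about 20 cm up; lower trays and board still standing, jar, tin and tube not touched.

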